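# Slide the diffuser out of the work lamp

## Robot

A 7-joint arm with a two-finger parallel gripper is mounted at the origin on a cart in front of the work surface, level with it; the furniture and walls round the work are solid. World frame = base frame: x ahead of the robot, y to its left, z up, the work surface at z = 0. Lengths are in m, angles in rad, forces in N, time in s.
With the tool pointing down it reaches from about 0.4 to 0.875 m from the base axis. Payload 6.5 kg.
Tool frame: the origin (TCP) lies midway between the tips of the shut fingers; the grasp point (between the pads) lies robot.hold_point_z behind it (robot.hold_point_z is the distance from the TCP to the grasp point, in m); y points along the fingers, z is the direction in which the jaws open and shut, and the axes are right-handed (so a half turn about y gives the same grasp; the last joint's range is limited). The gripper opens to 88 mm and grips with 3 to 60 N. Pads are 18 mm wide; open, the fingers measure 123 mm over their backs; the gripper's body (75 mm by 187 mm) begins 45 mm behind the grasp point.
Start: joints at [1.131, 0.536, -0.004, 1.538, 0.003, 1.067, -0.071], TCP at [0.237, -0.605, 0.239] pointing down, gripper open.
Joint ranges: [-2.7, 2.7], [-0.37, 2.16], [-1.27, 1.26], [0.24, 2.4], [-1.31, 4.45], [0.19, 1.91], [-2.76, 2.76]. Speed limits (rad/s): [2.39, 2.39, 3.14, 3.14, 3.14, 3.14, 3.14].

## Interface

Orientations are given as a unit quaternion [x, y, z, w].
In Python, from station import robot gives the robot as it stands.
- The arm moves only by the tool drive_tool, never from a script. Its argument "targets" is a list of rows, each an object of numbers: "tx", "ty", "tz": the shift along the tool's x, y, z in m; "rx", "ry", "rz": the turn, a rotation vector about the tool's x, y, z in rad; "hand": the gripper command: -1 is shut, 1 is fully open, values between are in proportion. A call has 1 to 8 rows; each row is the pose to reach, as a shift and turn from the pose commanded when the call began, along the tool's axes at that moment; what a row does not reach only later rows make up. A row lasts 1/10 s, in which the tool goes at most 50 mm and 8.59 degrees, less where a joint would pass 70% of its speed; a pose out of reach is approached as far as the arm can. A call with a gripper value outside its range is refused whole. The fingers move at their own pace and stop on an object; the grip force is fixed at half the most. Time passes only in rows, so rows that repeat a pose let the fingers close. It gives the time, the measured TCP pose, the force and the opening at its end, in the units of the state.
- robot.read_state(): the state, without advancing time (a new reading comes with each control period).
- robot.snapshot(name): name is "scene" or "top" or "wrist"; returns a dict with "color" (400x640x3 uint8, red, green, blue), "range_z" (400x640 float32, m along the optical axis (not along the pixel's ray), 0 where there is no reading), "fovy" (degrees; the focal length in pixels is half the picture's height over the tangent of half this angle, whatever the lens; pixels are square), "cx", "cy" (the principal point, pixels), "k1" (the pictures are not rectified: a ray, as slopes to the right and down, at radius r is drawn at 1 + k1 r^2 times it, then the intrinsics apply), "world_from_camera" (4x4, takes a point from camera to world coordinates). Camera axes: x right, y down, z forward; pixel columns grow to the right and rows downward; lengths in m; the calibration is good to about 2 mm. A picture is of the moment at which its call begins.
- robot.hand_in(): hands the job in, once; it reports no verdict.
The state is a dict: "clock": time; "joints": joint angles; "qd": joint speeds; "joint_efforts": joint torques, N m; "eef_pos": TCP position; "orientation": TCP orientation; "force": force on the tool from outside, world axes, zero at the start; "torque": the same for the moment, N m; "opening": finger opening in m.
Only numpy, scipy, OpenCV 4.12 (cv2) and the standard library are available. Lean on these libraries where they do the work, as an engineer would, in place of code of your own. Each camera call takes 0.05 s, during which the arm holds its last target. There are 200 camera calls.

## Task

We want bare light for checking the filled wall, so take the frosted diffuser out of the work lamp: swing the little retaining clip on top of the lamp outwards until it is clear of the diffuser, then draw the diffuser up out of its channels by its grip tab, without forcing it. Stand it upright and centred, tab up, in the free middle slot of the dowel rack, keeping hold of it until its lower edge stands on the rack's board, and let go; leave the other two panels and the tools as they are.

Things in the scene. Friction and masses are not known exactly. Their poses are not given: they have to be found in the camera images.
- diffuser: The panel in the lamp: aluminium frame 150 (its y) x 5 thick (x) x 105 mm tall (z) with a frosted white plate; in the middle of its upper edge a black grip tab 44 (y) x 9 thick (x) x 38 mm tall (z = 105 to 143 mm). 84 to 156 g. Origin: middle of the lower edge; z points to the tab. At first it stands in the lamp's channels, so its z leans 25 degrees from vertical.
- diffuser_tab (a point): Centre of the diffuser's grip tab, 124 mm along the panel's z from its lower edge; axes as the diffuser's. Grip the tab across its 9 mm thickness (x). The tab is clear of the lamp on both faces; the top of the lamp's housing lies behind it, 3 mm below the foot of the tab.
- lamp: Cordless work lamp on a tubular stand 250 (y) x 176 mm (x), about 185 mm high, fixed to the bench. Origin: on the table under the middle of the stand, z up; it shines to its -x and down. The grey head (170 wide, 104 mm tall) is tilted, its top leaning 25 degrees to the lamp's -x. U channels on its front, open at the top, hold the diffuser's sides and foot.
- channel_foot (a point): Foot of the channels, where the middle of the diffuser's lower edge stands. Axes of the tilted head: z up along the channels (25 degrees from vertical, leaning to the lamp's -x), y along the width, x towards the back. The channels are 102 mm long: draw the panel 105 mm along z to be out. Slot 8 mm for the 5 mm panel, 1.5 mm play at each side.
- clip (a joint): Swing of the retaining clip, rad: a steel finger 10 mm wide, pivoted on the housing's top at (21.5, 58, 107.5) mm in channel_foot's axes, turning about z. At 0 it points to -x, 2.5 mm above the diffuser's upper edge, and blocks it up to about 1.1 rad; positive swings it outwards to +y (reached at 1.57; stop at 1.9). 0.04 N m of friction; stays where left. Starts at 0 to 0.3.
- clip_pin (a point): Middle of the upright thumb pin on the clip's end, 30 mm from its pivot: black, 9 mm across, 22 mm tall (11 mm below to 11 mm above this point), along the head's z. Its top is 28 mm above the diffuser's upper edge, lower than the tab's top (38 mm). Tab and clip stand 31 mm apart (in y) when the clip is at 0.
- rack: Rack, fixed to the bench: plywood board 170 x 170 x 12 mm with three slots along its y, at x = -60, 0 and +60 mm. Each slot lies between pairs of round-topped beech dowels (10 mm thick, tops 64 mm above the table) at y = -50 and +50 mm, with a 9 mm gap in x between the dowels of a pair. Origin: on the table under the middle of the board; z up.
- free_slot (a point): Middle of the empty middle slot, on the upper face of the board (12 mm above the table), where the middle of the diffuser's lower edge belongs. x across the slot, y along it, z up.
- clear_panel: A panel of the same shape and size with a clear plate, standing in an outer slot of the rack. Origin and axes as the diffuser's.
- grille_panel: A panel of the same shape and size with a wire grille, standing in the other outer slot of the rack. Origin and axes as the diffuser's.
- tape_measure: Yellow tape measure, 36 x 78 x 64 mm, standing on the near side of the bench; leave alone. Origin: centre of its underside.
- screwdriver: Red screwdriver, 31 x 195 x 27 mm, lying on the near side of the bench; leave alone. Origin: centre of its underside.

How it is judged:
By the outcome, as a careful person would: the job done as asked, in the order asked, and still so for the second after the job is handed in, with the robot touching nothing.
It also fails if it takes over 67 s, if anything falls off the work surface, if the arm or the gripper's body presses on something with over 40 N, if the wrist force passes 120 N, or if a joint passes its speed limit or range.

## Working session

There is one attempt and no reset: what is moved stays moved. The work goes in short steps, Python scripts to look and compute and a tool call to move; the robot and the scene stay as the last step left them, time stands still between calls to the robot, and variables do not carry over. Pictures are saved under pics/ and viewed, about 8 in all and at most 12, crops included, and the job is handed in when it is done.

Besides the shell and the picture viewer there is one more tool, called after "Call:" as name(argument=value, ...) on one line, values as JSON. drive_tool: Moves the arm, as the interface text tells. Its arguments: {"type":"object","properties":{"targets":{"type":"array","items":{"type":"object","properties":{"tx":{"type":"number"},"ty":{"type":"number"},"tz":{"type":"number"},"rx":{"type":"number"},"ry":{"type":"number"},"rz":{"type":"number"},"hand":{"type":"number"}}}}},"required":["targets"]}

```bash
ls; mkdir -p pics
cat > h.py <<'E'
import numpy as np, cv2
from scipy.spatial.transform import Rotation as R
from station import robot
def snap(n):
    s=robot.snapshot(n); np.savez('/tmp/'+n+'.npz',**s); return s
def load(n): return dict(np.load('/tmp/'+n+'.npz'))
def K(s):
    f=200/np.tan(np.radians(float(s['fovy']))/2)
    return np.array([[f,0,float(s['cx'])],[0,f,float(s['cy'])],[0,0,1.]]), np.array([float(s['k1']),0,0,0,0])
def cloud(s):
    k,d=K(s); h,w=s['range_z'].shape
    u,v=np.meshgrid(np.arange(w),np.arange(h))
    p=cv2.undistortPoints(np.stack([u,v],-1).reshape(-1,1,2).astype(np.float64),k,d).reshape(h,w,2)
    z=s['range_z'][...,None]; c=np.concatenate([p*z,z],-1)
    T=s['world_from_camera']; return c@T[:3,:3].T+T[:3,3]
def proj(s,P):
    k,d=K(s); T=np.linalg.inv(s['world_from_camera'])
    return cv2.projectPoints(np.atleast_2d(P).astype(float),cv2.Rodrigues(T[:3,:3])[0],T[:3,3],k,d)[0].reshape(-1,2)
def save(s,n): cv2.imwrite('pics/'+n+'.png',s['color'][...,::-1])
E
python3 - <<'E'
from h import *
for n in['scene','top']:
    s=snap(n);save(s,n+'1');print(n,s['world_from_camera'].round(3).tolist(),s['fovy'],s['k1'])
st=robot.read_state();print(st,robot.hold_point_z)
a,b=load('scene'),load('top')
cv2.imwrite('pics/both.png',np.vstack([cv2.resize(x['color'],(480,300),interpolation=cv2.INTER_AREA) for x in(a,b)])[...,::-1])
E
```

```text
pics
scene [[0.828, -0.43, 0.361, 0.038], [-0.561, -0.654, 0.507, -0.746], [0.018, -0.622, -0.783, 1.288], [0.0, 0.0, 0.0, 1.0]] 42.51337947370812 -0.013507112660597512
top [[-0.006, -0.983, 0.184, 0.377], [-1.0, 0.009, 0.015, -0.002], [-0.016, -0.184, -0.983, 1.063], [0.0, 0.0, 0.0, 1.0]] 53.12554541155134 -0.023853175158309568
{'clock': 0.1, 'joints': array([ 1.13081879,  0.53709257, -0.00441914,  1.53875344,  0.00261351,
        1.06728935, -0.07122188]), 'qd': array([ 0.00027356, -0.0006393 ,  0.0003903 , -0.00331444, -0.00022147,
       -0.00087722,  0.00055414]), 'joint_efforts': array([ 2.88635092e-03, -5.72075415e+01,  9.94378366e-01, -2.52229071e+01,
       -5.60543477e-02,  1.34617800e-02,  4.87095497e-05]), 'eef_pos': array([ 0.23711298, -0.60462508,  0.23793361]), 'orientation': array([-0.13154377,  0.69531421, -0.69426813,  0.13124841]), 'force': array([-0.41366926,  0.72024909, -0.27868526]), 'torque': array([-0.03146188,  0.01029516,  0.01414052]), 'opening': 0.08808404200785437} 0.0187
```

View pics/scene1.png

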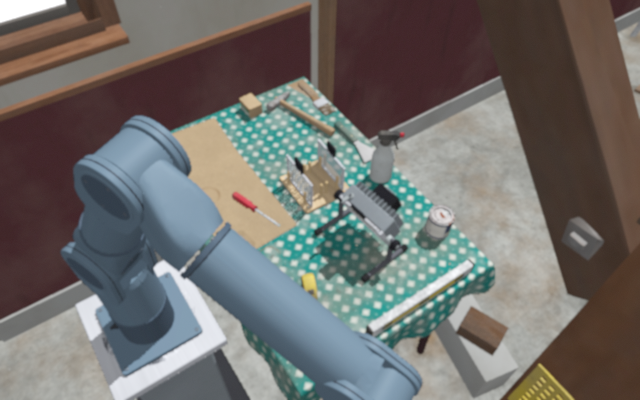

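View pics/top1.png

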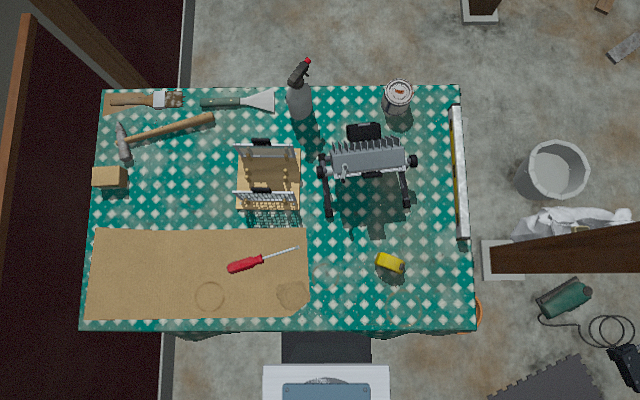

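The top view (row up = world +x) shows the lamp at about (365,165) with its fins upwards, and the rack at (268,178) with outer panels at rows 150 and 195. I need a close crop and heights.

Run:
```python
from h import *
s=load('top');c=cloud(s)
im=s['color'][110:230,225:435]; im=cv2.resize(im,None,fx=3.8,fy=3.8,interpolation=cv2.INTER_CUBIC)
cv2.imwrite('pics/topcrop.png',im[...,::-1])
for v in range(118,222,6):
    print(v,[tuple((c[v,u]*1000).astype(int)) for u in range(316,424,12)])
```

```text
118 [(np.int64(807), np.int64(20), np.int64(0)), (np.int64(807), np.int64(-13), np.int64(0)), (np.int64(806), np.int64(-46), np.int64(1)), (np.int64(803), np.int64(-80), np.int64(7)), (np.int64(805), np.int64(-114), np.int64(1)), (np.int64(805), np.int64(-147), np.int64(0)), (np.int64(805), np.int64(-181), np.int64(0)), (np.int64(806), np.int64(-215), np.int64(-4)), (np.int64(803), np.int64(-247), np.int64(4))]
124 [(np.int64(788), np.int64(20), np.int64(2)), (np.int64(788), np.int64(-12), np.int64(1)), (np.int64(789), np.int64(-46), np.int64(0)), (np.int64(743), np.int64(-71), np.int64(117)), (np.int64(721), np.int64(-95), np.int64(171)), (np.int64(722), np.int64(-124), np.int64(168)), (np.int64(787), np.int64(-180), np.int64(0)), (np.int64(785), np.int64(-213), np.int64(4)), (np.int64(786), np.int64(-247), np.int64(1))]
130 [(np.int64(771), np.int64(20), np.int64(1)), (np.int64(770), np.int64(-12), np.int64(3)), (np.int64(770), np.int64(-46), np.int64(2)), (np.int64(708), np.int64(-67), np.int64(168)), (np.int64(709), np.int64(-96), np.int64(163)), (np.int64(709), np.int64(-124), n
[... 5758 characters left out ...]
nt64(0)), (np.int64(534), np.int64(-74), np.int64(-2)), (np.int64(533), np.int64(-106), np.int64(0)), (np.int64(533), np.int64(-138), np.int64(1)), (np.int64(533), np.int64(-170), np.int64(1)), (np.int64(532), np.int64(-202), np.int64(3)), (np.int64(533), np.int64(-235), np.int64(-2))]
220 [(np.int64(518), np.int64(21), np.int64(0)), (np.int64(518), np.int64(-10), np.int64(2)), (np.int64(518), np.int64(-42), np.int64(0)), (np.int64(518), np.int64(-74), np.int64(0)), (np.int64(517), np.int64(-106), np.int64(0)), (np.int64(517), np.int64(-138), np.int64(2)), (np.int64(517), np.int64(-170), np.int64(0)), (np.int64(516), np.int64(-201), np.int64(3)), (np.int64(516), np.int64(-233), np.int64(3))]
```

View pics/topcrop.png

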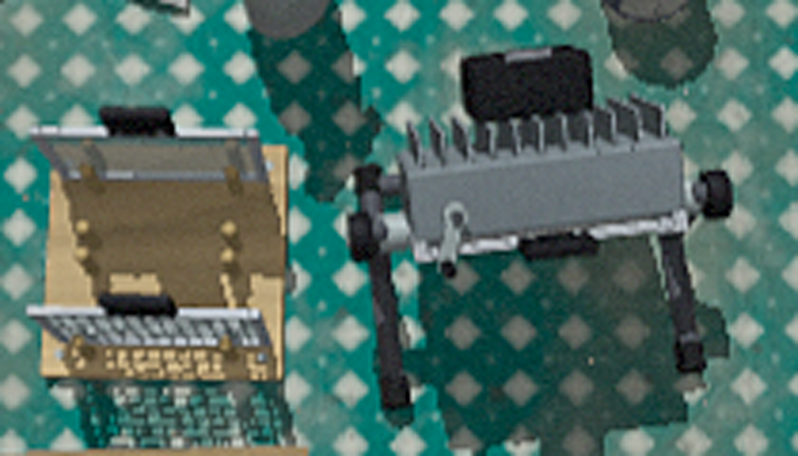

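The crop shows the clip's pin at crop (448,268), pointing towards the robot, the tab at (560,245), and the free slot between dowels at (85,240) and (228,240). Now I'll fit the frames.

Run:
```python
from h import *
s=load('top');c=cloud(s)
st=robot.read_state();print('tool axes cols\n',R.from_quat(st['orientation']).as_matrix().round(3))
# housing top plane
x,y,z=c[...,0],c[...,1],c[...,2]
m=np.zeros(z.shape,bool);m[155:170,345:402]=1;m&=(z>.13)&(z<.19)
P=c[m]
for _ in range(4):
    A=np.c_[P[:,:2],np.ones(len(P))];k=np.linalg.lstsq(A,P[:,2],rcond=None)[0];r=P[:,2]-A@k;P=P[abs(r)<.004]
print('plane',k.round(3),len(P),r.std()); n=np.r_[-k[:2],1];n/=np.linalg.norm(n);print('tilt',np.degrees(np.arccos(n[2])),'yaw',np.degrees(np.arctan2(-n[1],-n[0])))
v,u=np.where((z>.1)&(np.arange(400)[:,None]<190)&(np.arange(400)[:,None]>140)&(np.arange(640)>335)&(np.arange(640)<410))
# black tab pixels
g=s['color'].max(-1).astype(int)
for nm,(a,b,cc,d),zm in[('labtab',(170,180,358,386),.16),('pin',(172,184,336,348),.14),('cleartab',(135,148,248,274),.1),('griltab',(184,196,248,274),.1)]:
    w=c[a:b,cc:d];q=(g[a:b,cc:d]<60)&(w[...,2]>zm);W=w[q]*1000
    print(nm,len(W),W.mean(0).round(1) if len(W) else'',np.percentile(W,[3,97],axis=0).round(1).tolist() if len(W) else '')
for nm,(a,b,cc,d),zm in[('clear',(135,165,230,300),.1),('gril',(180,205,230,300),.1),('dowels',(160,185,240,290),.045),('board',(140,212,230,305),.006)]:
    w=c[a:b,cc:d];q=(w[...,2]>zm); 
    if nm in('dowels',): q&=w[...,2]<.09
    if nm=='board': q&=w[...,2]<.018
    W=w[q]*1000
    if nm in('clear','gril'):
        f=np.polyfit(W[:,1],W[:,0],1);print(nm,'yawdeg',np.degrees(np.arctan(-f[0])),f)
    print(nm,len(W),W.mean(0).round(1),np.percentile(W,[2,98],axis=0).round(1).tolist())
    if nm=='dowels':
        for sg in(0,1):
            h=W[(W[:,1]>np.median(W[:,1]))==sg];print(h.round(0).tolist()[:12])
    if nm=='board': print(cv2.minAreaRect(W[:,:2].astype(np.float32)))
```

```text
tool axes cols
 [[-0.931 -0.001  0.365]
 [-0.365  0.001 -0.931]
 [ 0.    -1.    -0.002]]
plane [ 0.473  0.057 -0.132] 774 0.0016267753320356353
tilt 25.49206775918418 yaw 6.849962786869334
labtab 125 [ 596.6 -108.3  182.7] [[587.9, -128.8, 164.3], [608.3, -88.2, 190.3]]
pin 14 [585.8 -42.7 174. ] [[581.6, -46.1, 164.1], [591.7, -39.3, 180.5]]
cleartab 125 [687.1 149.5 154.1] [[686.9, 130.6, 126.9], [694.3, 170.5, 158.3]]
griltab 96 [568.  145.9 160.5] [[566.7, 127.8, 131.8], [574.5, 167.4, 158.2]]
clear yawdeg -33.151093601548354 [  0.65316325 586.4481999 ]
clear 357 [682.7 147.3 150.8] [[377.1, -1.5, 101.3], [696.3, 222.4, 1062.9]]
gril yawdeg -27.26135474743196 [  0.51528462 488.96595684]
gril 262 [562.6 142.8 168.9] [[377.1, -1.5, 100.5], [575.6, 221.3, 1062.9]]
dowels 71 [630.1 149.8  59.5] [[616.5, 96.7, 45.9], [644.7, 204.2, 66.4]]
[[644.0, 103.0, 64.0], [644.0, 100.0, 63.0], [641.0, 105.0, 63.0], [641.0, 102.0, 65.0], [641.0, 100.0, 65.0], [641.0, 97.0, 63.0], [640.0, 106.0, 57.0], [638.0, 102.0, 65.0], [639.0, 100.0, 62.0], [638.0, 97.0, 63.0], [636.0, 102.0, 64.0], [636.0, 100.0, 62.0]]
[[645.0, 204.0, 63.0], [645.0, 201.0, 63.0], [644.0, 198.0, 65.0], [642.0, 204.0, 62.0], [642.0, 201.0, 65.0], [642.0, 198.0, 64.0], [642.0, 196.0, 62.0], [640.0, 204.0, 60.0], [639.0, 201.0, 64.0], [640.0, 199.0, 62.0], [640.0, 197.0, 60.0], [643.0, 196.0, 48.0]]
board 2544 [626.2 147.4  12.9] [[548.2, 67.3, 8.7], [693.4, 233.4, 16.9]]
((634.3666381835938, 149.1504669189453), (184.03489685058594, 191.1611328125), 1.9079488515853882)
```

```bash
cat >> h.py <<'E'
HP=0.0187
def head(yaw,tilt=25):  # columns hx,hy,hz
    return (R.from_euler('z',yaw,degrees=True)*R.from_euler('y',-tilt,degrees=True)).as_matrix()
def toolR(H): # tool x=-hy, y=-hz, z=hx
    return np.c_[-H[:,1],-H[:,2],H[:,0]]
def go(grasp,Rt):
    """shift and turn from the present pose so the grasp point is at grasp"""
    st=robot.read_state();C=R.from_quat(st['orientation']).as_matrix()
    tcp=np.asarray(grasp)+HP*Rt[:,1]
    print('t',(C.T@(tcp-st['eef_pos'])).round(4),'r',R.from_matrix(C.T@Rt).as_rotvec().round(4),'clock',st['clock'],'f',st['force'].round(1),'op',st['opening'].round(4))
E
python3 - <<'E'
from h import *
H=head(6.5);O=np.array([.5966,-.1083,.1827])-H@[.002,0,.1365]
print('O',O); print('pin head coords',(H.T@(np.array([.5858,-.0427,.174])-O)*1000).round(1))
go(O+H@[0,.03,.124+.13],toolR(H))
E
```

```text
O [ 0.65211561 -0.1019748   0.05814375]
pin head coords [ -4.7  66.4 130. ]Traceback (most recent call last):
  File "<stdin>", line 4, in <module>
  File "h.py", line 29, in go
    print('t',(C.T@(tcp-st['eef_pos'])).round(4),'r',R.from_matrix(C.T@Rt).as_rotvec().round(4),'clock',st['clock'],'f',st['force'].round(1),'op',st['opening'].round(4))
                                                                                                                                                  ^^^^^^^^^^^^^^^^^^^
AttributeError: 'float' object has no attribute 'round'
```

```bash
sed -i "s/st\['opening'\].round(4)/round(st['opening'],4)/" h.py
python3 - <<'E'
from h import *
H=head(6.5);O=np.array([.6521,-.102,.0581])
go(O+H@[0,.03,.124+.13],toolR(H))
E
```

```text
t [-0.4815 -0.0329 -0.371 ] r [ 0.3731 -1.2886  0.2848] clock 0.1 f [-0.4  0.7 -0.3] op 0.0881
```

Call:
drive_tool(targets=[{"tx": -0.4815,"ty": -0.033,"tz": -0.371,"rx": 0.373,"ry": -1.289,"rz": 0.285,"hand": -0.3},{"tx": -0.4815,"ty": -0.033,"tz": -0.371,"rx": 0.373,"ry": -1.289,"rz": 0.285,"hand": -0.3},{"tx": -0.4815,"ty": -0.033,"tz": -0.371,"rx": 0.373,"ry": -1.289,"rz": 0.285,"hand": -0.3},{"tx": -0.4815,"ty": -0.033,"tz": -0.371,"rx": 0.373,"ry": -1.289,"rz": 0.285,"hand": -0.3},{"tx": -0.4815,"ty": -0.033,"tz": -0.371,"rx": 0.373,"ry": -1.289,"rz": 0.285,"hand": -0.3},{"tx": -0.4815,"ty": -0.033,"tz": -0.371,"rx": 0.373,"ry": -1.289,"rz": 0.285,"hand": -0.3},{"tx": -0.4815,"ty": -0.033,"tz": -0.371,"rx": 0.373,"ry": -1.289,"rz": 0.285,"hand": -0.3},{"tx": -0.4815,"ty": -0.033,"tz": -0.371,"rx": 0.373,"ry": -1.289,"rz": 0.285,"hand": -0.3}])

```text
clock: 0.9
eef_pos: [0.4432, -0.2606, 0.2604]
orientation: [0.377, -0.411, 0.594, -0.58]
force: [0.2, -0.3, 0.3]
opening: 0.0311
```

Run:
```python
from h import *
H=head(6.5);O=np.array([.6521,-.102,.0581])
go(O+H@[0,.03,.124+.13],toolR(H))
```

```text
t [-0.1817  0.0324  0.0938] r [ 0.0449 -0.1547  0.0358] clock 0.9 f [ 0.2 -0.3  0.3] op 0.0311
```

Call:
drive_tool(targets=[{"tx": -0.182,"ty": 0.032,"tz": 0.094,"rx": 0.045,"ry": -0.155,"rz": 0.036,"hand": -0.3},{"tx": -0.182,"ty": 0.032,"tz": 0.094,"rx": 0.045,"ry": -0.155,"rz": 0.036,"hand": -0.3},{"tx": -0.182,"ty": 0.032,"tz": 0.094,"rx": 0.045,"ry": -0.155,"rz": 0.036,"hand": -0.3},{"tx": -0.182,"ty": 0.032,"tz": 0.094,"rx": 0.045,"ry": -0.155,"rz": 0.036,"hand": -0.3},{"tx": -0.182,"ty": 0.032,"tz": 0.094,"rx": 0.045,"ry": -0.155,"rz": 0.036,"hand": -0.3},{"tx": -0.182,"ty": 0.032,"tz": 0.094,"rx": 0.045,"ry": -0.155,"rz": 0.036,"hand": -0.3},{"tx": -0.182,"ty": 0.032,"tz": 0.094,"rx": 0.045,"ry": -0.155,"rz": 0.036,"hand": -0.3}])

```text
clock: 1.6
eef_pos: [0.5498, -0.0872, 0.2713]
orientation: [-0.4, 0.36, -0.563, 0.627]
force: [-0.5, -0.3, -0.3]
opening: 0.0309
```

Run:
```python
from h import *
H=head(6.5);O=np.array([.6521,-.102,.0581])
s=snap('wrist');k=s['color'].copy()
go(O+H@[0,.03,.124+.13],toolR(H))
T=s['world_from_camera'];print('cam in head',(H.T@(T[:3,3]-O)).round(3),s['fovy'])
pts=[[0,0,.124],[-.0045,.022,.143],[-.0045,-.022,.143],[.0045,.022,.143],[-.0076,.0654,.133],[.0215,.058,.1075],[0,.075,.105],[0,-.075,.105]]
for q in proj(s,[O+H@np.array(p) for p in pts]): cv2.drawMarker(k,tuple(int(round(v)) for v in q),(255,0,0),0,8,1)
cv2.imwrite('pics/w1.png',k[...,::-1])
```

```text
t [-0.0045  0.0003  0.0007] r [ 0.0024 -0.0081  0.0021] clock 1.65 f [-0.6  0.  -0.4] op 0.031
cam in head [-0.     0.112  0.38 ] 61.937159141320635
```

View pics/w1.png

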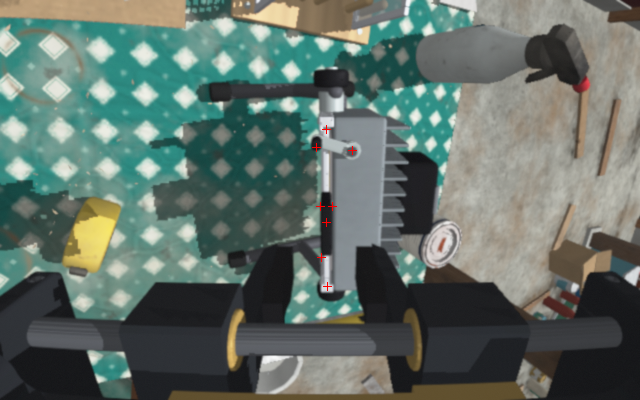

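The wrist view shows the pin at (316,142), the clip pivot at (352,151) and the tab at columns 321–333. My projected marks fall on them. I'll confirm with depth.

Run:
```python
from h import *
H=head(6.5);O=np.array([.6521,-.102,.0581])
s=load('wrist');c=cloud(s);h=(c-O)@H*1000;g=s['color'].max(-1)
def rep(n,a,b,cc,d,f):
    w=h[a:b,cc:d];q=f(w,g[a:b,cc:d]);W=w[q];print(n,len(W),np.percentile(W,[2,50,98],axis=0).round(1).tolist());return W
rep('tab top',190,262,310,345,lambda w,g:(g<70)&(w[...,2]>138)&(w[...,2]<155))
rep('tab all',190,262,310,345,lambda w,g:(g<70)&(w[...,2]>110)&(w[...,2]<155))
rep('pin top',130,160,305,330,lambda w,g:(g<70)&(w[...,2]>128)&(w[...,2]<140))
rep('pin all',130,160,305,330,lambda w,g:(g<70)&(w[...,2]>112)&(w[...,2]<140))
W=rep('housing',115,290,338,380,lambda w,g:(w[...,2]>95)&(w[...,2]<106))
A=np.c_[W[:,:2],np.ones(len(W))];print('plane slopes',np.linalg.lstsq(A,W[:,2],rcond=None)[0].round(4))
# front edge of housing: min x per row
for n,lo,hi in(('edge panel',103,109),):
    e=[]
    for r in range(120,290,6):
        w=h[r,318:340];q=(w[:,2]>lo)&(w[:,2]<hi)&(g[r,318:340]>110)
        if q.sum()>2:e.append((w[q,1].mean(),w[q,0].min(),w[q,0].max()))
    print(np.array(e).round(1).tolist())
```

```text
tab top 545 [[-4.3, -19.6, 139.0], [-0.2, 1.8, 141.0], [3.8, 20.9, 142.4]]
tab all 675 [[-4.2, -19.5, 113.7], [-0.1, 6.1, 140.7], [4.6, 21.5, 142.3]]
pin top 92 [[-11.1, 62.5, 128.4], [-7.4, 66.5, 130.5], [-4.3, 70.1, 131.9]]
pin all 113 [[-11.0, 62.7, 117.5], [-7.4, 67.3, 130.2], [-4.3, 70.5, 131.9]]
housing 5877 [[11.0, -75.3, 98.3], [27.0, 17.1, 100.0], [46.7, 82.9, 101.5]]
plane slopes [-2.100000e-03 -2.800000e-03  1.001251e+02]
[[68.0, -3.0, 3.5], [63.1, -2.3, 10.9], [57.9, 0.2, 10.1], [46.9, -1.6, 1.8], [41.6, -2.5, 1.0], [-45.2, -2.2, 1.5], [-51.8, -2.3, 1.5], [-58.3, -2.3, 1.5]]
```

```bash
cat >> h.py <<'E'
H=head(6.5);O=np.array([.6521,-.102,.0581])+H@[-.0002,.0007,-.002]
def hc():
    st=robot.read_state();C=R.from_quat(st['orientation']).as_matrix()
    print('grasp in head mm',(H.T@(st['eef_pos']-HP*C[:,1]-O)*1000).round(1),'rotvec err',R.from_matrix(C.T@toolR(H)).as_rotvec().round(4))
E
python3 - <<'E'
from h import *
go(O+H@[-.0074,.066,.165],toolR(H));go(O+H@[-.0074,.066,.1335],toolR(H))
E
```

```text
t [-0.0413  0.0912 -0.007 ] r [ 0.0024 -0.0081  0.0021] clock 1.65 f [-0.6  0.  -0.4] op 0.031
t [-0.0413  0.1227 -0.0069] r [ 0.0024 -0.0081  0.0021] clock 1.65 f [-0.6  0.  -0.4] op 0.031
```

Call:
drive_tool(targets=[{"tx": -0.037,"ty": 0.04,"tz": -0.007,"hand": -0.3},{"tx": -0.037,"ty": 0.08,"tz": -0.007,"hand": -0.3},{"tx": -0.037,"ty": 0.091,"tz": -0.007,"hand": -0.3},{"tx": -0.037,"ty": 0.091,"tz": -0.007,"hand": -0.3},{"tx": -0.037,"ty": 0.091,"tz": -0.007,"hand": -0.3}])

```text
$.targets[0]: bad value
```

Run:
```python
from h import *
hc();go(O+H@[-.0074,.066,.1335],toolR(H))
```

```text
grasp in head mm [ -0.5  24.9 256.3] rotvec err [ 0.0024 -0.0081  0.0021]
t [-0.0413  0.1227 -0.0069] r [ 0.0024 -0.0081  0.0021] clock 1.65 f [-0.6  0.  -0.4] op 0.031
```

Call:
drive_tool(targets=[{"tx": -0.037,"ty": 0.04,"tz": -0.007,"rx": 0,"ry": 0,"rz": 0,"hand": -0.3},{"tx": -0.037,"ty": 0.08,"tz": -0.007,"rx": 0,"ry": 0,"rz": 0,"hand": -0.3},{"tx": -0.037,"ty": 0.091,"tz": -0.007,"rx": 0,"ry": 0,"rz": 0,"hand": -0.3},{"tx": -0.037,"ty": 0.091,"tz": -0.007,"rx": 0,"ry": 0,"rz": 0,"hand": -0.3},{"tx": -0.037,"ty": 0.091,"tz": -0.007,"rx": 0,"ry": 0,"rz": 0,"hand": -0.3}])

```text
clock: 2.15
eef_pos: [0.5786, -0.0472, 0.1875]
orientation: [-0.399, 0.36, -0.564, 0.627]
force: [0.4, -0.4, 0.4]
opening: 0.031
```

Run:
```python
from h import *
hc();go(O+H@[-.0074,.066,.1335],toolR(H))
```

```text
grasp in head mm [ -5.7  62.1 166.2] rotvec err [ 0.0003 -0.0075  0.0023]
t [-0.004   0.0327 -0.0017] r [ 0.0003 -0.0075  0.0023] clock 2.15 f [ 0.4 -0.4  0.4] op 0.031
```

Call:
drive_tool(targets=[{"tx": -0.004,"ty": 0.012,"tz": -0.002,"rx": 0,"ry": -0.0075,"rz": 0.002,"hand": -0.3},{"tx": -0.004,"ty": 0.025,"tz": -0.002,"rx": 0,"ry": -0.0075,"rz": 0.002,"hand": -0.3},{"tx": -0.004,"ty": 0.0325,"tz": -0.002,"rx": 0,"ry": -0.0075,"rz": 0.002,"hand": -0.3},{"tx": -0.004,"ty": 0.0325,"tz": -0.002,"rx": 0,"ry": -0.0075,"rz": 0.002,"hand": -0.3},{"tx": -0.004,"ty": 0.0325,"tz": -0.002,"rx": 0,"ry": -0.0075,"rz": 0.002,"hand": -0.3}])

```text
clock: 2.65
eef_pos: [0.5899, -0.0404, 0.1564]
orientation: [-0.401, 0.358, -0.561, 0.63]
force: [-0.1, -0.9, -0.1]
opening: 0.0311
```

Run:
```python
from h import *
hc();s=snap('wrist');
cv2.imwrite('pics/w2.png',s['color'][:,:,::-1]);go(O+H@[-.0074,.066,.1335],toolR(H))
```

```text
grasp in head mm [ -7.9  67.5 133. ] rotvec err [ 0.0009  0.0018 -0.001 ]
t [ 0.0015 -0.0004  0.0004] r [ 0.0006  0.0018 -0.001 ] clock 2.7 f [-0.1 -0.1 -0.7] op 0.0306
```

View pics/w2.png

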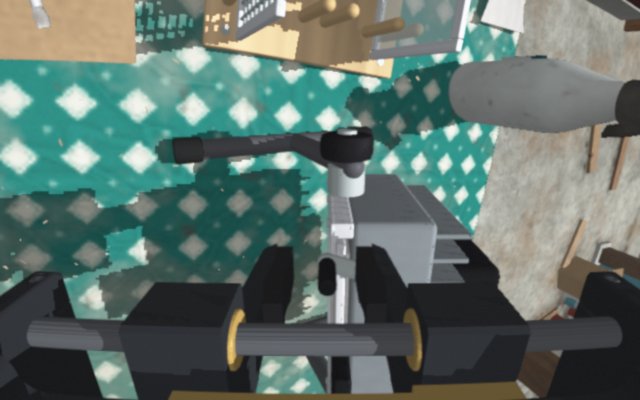

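The pin stands between the open fingers at (327,275). I'll close on it.

Call:
drive_tool(targets=[{"tx": 0.0015,"ty": 0,"tz": 0,"rx": 0,"ry": 0,"rz": 0,"hand": -1},{"tx": 0.0015,"ty": 0,"tz": 0,"rx": 0,"ry": 0,"rz": 0,"hand": -1},{"tx": 0.0015,"ty": 0,"tz": 0,"rx": 0,"ry": 0,"rz": 0,"hand": -1},{"tx": 0.0015,"ty": 0,"tz": 0,"rx": 0,"ry": 0,"rz": 0,"hand": -1},{"tx": 0.0015,"ty": 0,"tz": 0,"rx": 0,"ry": 0,"rz": 0,"hand": -1}])

```text
clock: 3.2
eef_pos: [0.5912, -0.0418, 0.157]
orientation: [-0.401, 0.357, -0.561, 0.63]
force: [3.8, -0.4, 0.5]
opening: 0.0079
```

Run:
```python
from h import *
hc();st=robot.read_state();print(st['force'],st['opening'])
```

```text
grasp in head mm [ -6.7  66.  133. ] rotvec err [-0.0015  0.0019 -0.001 ]
[ 3.82234299 -0.36800596  0.49799483] 0.007899136599229441
```

Call:
drive_tool(targets=[{"tx": -0.005,"ty": 0,"tz": 0.002,"rx": 0,"ry": 0,"rz": 0,"hand": -1},{"tx": -0.01,"ty": 0,"tz": 0.005,"rx": 0,"ry": 0,"rz": 0,"hand": -1},{"tx": -0.0145,"ty": 0,"tz": 0.009,"rx": 0,"ry": 0,"rz": 0,"hand": -1},{"tx": -0.018,"ty": 0,"tz": 0.014,"rx": 0,"ry": 0,"rz": 0,"hand": -1},{"tx": -0.0205,"ty": 0,"tz": 0.0195,"rx": 0,"ry": 0,"rz": 0,"hand": -1},{"tx": -0.0215,"ty": 0,"tz": 0.024,"rx": 0,"ry": 0,"rz": 0,"hand": -1},{"tx": -0.022,"ty": 0,"tz": 0.0285,"rx": 0,"ry": 0,"rz": 0,"hand": -1},{"tx": -0.0218,"ty": 0,"tz": 0.032,"rx": 0,"ry": 0,"rz": 0,"hand": -1}])

```text
clock: 4.0
eef_pos: [0.6111, -0.015, 0.1669]
orientation: [-0.405, 0.361, -0.558, 0.628]
force: [-16.1, 7.0, 6.7]
opening: 0.0079
```

Run:
```python
from h import *
hc();st=robot.read_state();print(st['force'],st['opening'])
```

```text
grasp in head mm [ 18.4  90.4 132.3] rotvec err [ 0.0116  0.0029 -0.003 ]
[-16.1079969    7.02007549   6.68767497] 0.007876612013656926
```

Call:
drive_tool(targets=[{"tx": 0.003,"ty": 0,"tz": 0,"rx": 0,"ry": 0,"rz": 0,"hand": -1},{"tx": 0.003,"ty": 0,"tz": 0,"rx": 0,"ry": 0,"rz": 0,"hand": -1},{"tx": 0.003,"ty": 0,"tz": 0,"rx": 0,"ry": 0,"rz": 0,"hand": -1}])

```text
clock: 4.3
eef_pos: [0.6123, -0.0149, 0.1675]
orientation: [-0.404, 0.36, -0.557, 0.63]
force: [-12.3, 9.4, 6.1]
opening: 0.0081
```

Run:
```python
from h import *
hc();st=robot.read_state();print(H.T@st['force'],st['opening'])
```

```text
grasp in head mm [ 19.7  90.2 132.4] rotvec err [ 0.0089  0.0055 -0.0065]
[-7.54181948 10.75530494 10.20911561] 0.008122266992242395
```

Call:
drive_tool(targets=[{"tx": 0,"ty": 0,"tz": 0,"rx": 0,"ry": 0,"rz": 0,"hand": -0.6},{"tx": 0,"ty": 0,"tz": 0,"rx": 0,"ry": 0,"rz": 0,"hand": -0.6},{"tx": 0,"ty": 0,"tz": 0,"rx": 0,"ry": 0,"rz": 0,"hand": -0.6}])

```text
clock: 4.6
eef_pos: [0.6165, -0.0201, 0.1695]
orientation: [-0.402, 0.358, -0.561, 0.629]
force: [0.4, -0.8, -0.1]
opening: 0.0175
```

Run:
```python
from h import *
hc();st=robot.read_state();print(H.T@st['force'],st['opening'],st['clock'])
go(O+H@[.0215,.088,.185],toolR(H))
```

```text
grasp in head mm [ 23.6  84.7 132.7] rotvec err [ 0.0016  0.0016 -0.0008]
[ 0.28644579 -0.81084922 -0.20949125] 0.01753336006671253 4.6
t [-0.0033 -0.0523 -0.0022] r [ 0.0016  0.0016 -0.0008] clock 4.6 f [ 0.4 -0.8 -0.1] op 0.0175
```

Released force-free. I'll back off along the head's z to above the tab, then look.

Call:
drive_tool(targets=[{"tx": 0,"ty": -0.03,"tz": 0,"rx": 0,"ry": 0,"rz": 0,"hand": -0.6},{"tx": 0,"ty": -0.07,"tz": 0,"rx": 0,"ry": 0,"rz": 0,"hand": -0.3},{"tx": 0.04,"ty": -0.1,"tz": -0.015,"rx": 0,"ry": 0,"rz": 0,"hand": -0.3},{"tx": 0.085,"ty": -0.1,"tz": -0.0236,"rx": 0,"ry": 0,"rz": 0,"hand": -0.3},{"tx": 0.085,"ty": -0.1,"tz": -0.0236,"rx": 0,"ry": 0,"rz": 0,"hand": -0.3},{"tx": 0.085,"ty": -0.1,"tz": -0.0236,"rx": 0,"ry": 0,"rz": 0,"hand": -0.3}])

```text
clock: 5.2
eef_pos: [0.5629, -0.1142, 0.2502]
orientation: [-0.401, 0.359, -0.562, 0.628]
force: [0.1, 1.4, -0.1]
opening: 0.0308
```

Run:
```python
from h import *
hc();s=snap('wrist');cv2.imwrite('pics/w3.png',s['color'][80:400,160:480,::-1])
c=cloud(s);h=(c-O)@H*1000;g=s['color'].max(-1)
q=(g<70)&(h[...,2]>115)&(h[...,2]<150)&(abs(h[...,0])<60)&(abs(h[...,1])<110)
for lo,hi in((-30,40),(55,100)):
    W=h[q&(h[...,1]>lo)&(h[...,1]<hi)];print(len(W),np.percentile(W,[3,50,97],axis=0).round(1).tolist() if len(W) else '')
go(O+H@[0,0,.160],toolR(H));go(O+H@[0,0,.1275],toolR(H))
```

```text
grasp in head mm [-2.000e-01 -2.700e+00  2.329e+02] rotvec err [ 0.0014 -0.0029  0.001 ]
859 [[-4.0, -19.8, 122.3], [0.3, 3.5, 142.7], [4.5, 20.6, 144.1]]
142 [[14.5, 83.3, 127.9], [18.2, 86.4, 132.3], [21.8, 90.1, 133.4]]
t [-0.0005  0.0726 -0.0002] r [ 0.0014  0.0003 -0.0009] clock 5.25 f [-0.2  0.6  0.2] op 0.0308
t [-5.000e-04  1.051e-01 -1.000e-04] r [ 0.0014  0.0003 -0.0009] clock 5.25 f [-0.2  0.6  0.2] op 0.0308
```

View pics/w3.png

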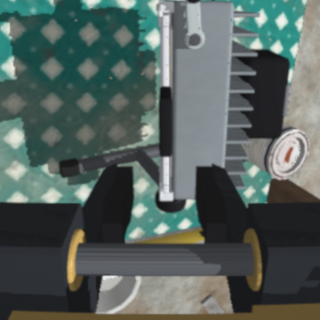

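The crop shows the clip swung to about 1.46 rad, with its pin at head (18,87) mm, well clear of the panel. The tab is centred at head x = 0. Next I'll descend onto the tab.

Call:
drive_tool(targets=[{"tx": 0,"ty": 0.04,"tz": 0,"rx": 0,"ry": 0,"rz": 0,"hand": -0.3},{"tx": 0,"ty": 0.075,"tz": 0,"rx": 0,"ry": 0,"rz": 0,"hand": -0.3},{"tx": 0,"ty": 0.09,"tz": 0,"rx": 0,"ry": 0,"rz": 0,"hand": -0.3},{"tx": 0,"ty": 0.1,"tz": 0,"rx": 0,"ry": 0,"rz": 0,"hand": -0.3},{"tx": 0,"ty": 0.105,"tz": 0,"rx": 0,"ry": 0,"rz": 0,"hand": -0.3},{"tx": 0,"ty": 0.105,"tz": 0,"rx": 0,"ry": 0,"rz": 0,"hand": -0.3},{"tx": 0,"ty": 0.105,"tz": 0,"rx": 0,"ry": 0,"rz": 0,"hand": -0.3}])

```text
clock: 5.95
eef_pos: [0.6076, -0.1065, 0.1562]
orientation: [-0.401, 0.357, -0.561, 0.63]
force: [0.8, -1.0, 0.5]
opening: 0.0314
```

Run:
```python
from h import *
hc();go(O+H@[0.0002,0.0005,.1275],toolR(H))
```

```text
grasp in head mm [  1.2  -0.2 128.5] rotvec err [-0.0003  0.0021 -0.0006]
t [-0.0007  0.001  -0.001 ] r [-0.0003  0.0021 -0.0006] clock 5.95 f [ 0.8 -1.   0.5] op 0.0314
```

Call:
drive_tool(targets=[{"tx": 0,"ty": 0.001,"tz": -0.001,"rx": 0,"ry": 0.002,"rz": 0,"hand": -0.3},{"tx": 0,"ty": 0.001,"tz": -0.001,"rx": 0,"ry": 0.002,"rz": 0,"hand": -1},{"tx": 0,"ty": 0.001,"tz": -0.001,"rx": 0,"ry": 0.002,"rz": 0,"hand": -1},{"tx": 0,"ty": 0.001,"tz": -0.001,"rx": 0,"ry": 0.002,"rz": 0,"hand": -1},{"tx": 0,"ty": 0.001,"tz": -0.001,"rx": 0,"ry": 0.002,"rz": 0,"hand": -1},{"tx": 0,"ty": 0.001,"tz": -0.001,"rx": 0,"ry": 0.002,"rz": 0,"hand": -1}])

```text
clock: 6.55
eef_pos: [0.6077, -0.1065, 0.1546]
orientation: [-0.4, 0.358, -0.561, 0.63]
force: [1.2, -0.1, 4.1]
opening: 0.0086
```

Run:
```python
from h import *
hc();st=robot.read_state();print(H.T@st['force'],st['torque'],st['opening'],st['clock'])
```

```text
grasp in head mm [ 6.00e-01 -1.00e-01  1.27e+02] rotvec err [-0.0009  0.0001 -0.0009]
[ 2.7725187  -0.22060223  3.26621224] [-0.03005509 -0.18907435 -0.02613339] 0.008604328862565323 6.55
```

Call:
drive_tool(targets=[{"tx": 0,"ty": -0.004,"tz": 0,"rx": 0,"ry": 0,"rz": 0,"hand": -1},{"tx": 0,"ty": -0.009,"tz": 0,"rx": 0,"ry": 0,"rz": 0,"hand": -1},{"tx": 0,"ty": -0.015,"tz": 0,"rx": 0,"ry": 0,"rz": 0,"hand": -1},{"tx": 0,"ty": -0.021,"tz": 0,"rx": 0,"ry": 0,"rz": 0,"hand": -1},{"tx": 0,"ty": -0.027,"tz": 0,"rx": 0,"ry": 0,"rz": 0,"hand": -1}])

```text
clock: 7.05
eef_pos: [0.596, -0.1075, 0.1789]
orientation: [-0.401, 0.358, -0.561, 0.63]
force: [4.7, 0.4, -1.4]
opening: 0.0087
```

Run:
```python
from h import *
hc();st=robot.read_state();print(H.T@st['force'],st['torque'],st['opening'],st['clock'])
go(O+H@[0.0002,0.0005,.235],toolR(H))
```

```text
grasp in head mm [  0.2   0.2 154. ] rotvec err [-0.0003  0.0003 -0.0015]
[ 3.71455559 -0.14452404 -3.24377507] [-0.01492863 -0.55383244 -0.00641524] 0.008662574990352421 7.05
t [-0.0004 -0.081   0.    ] r [-0.0003  0.0003 -0.0015] clock 7.05 f [ 4.7  0.4 -1.4] op 0.0087
```

Call:
drive_tool(targets=[{"tx": 0,"ty": -0.009,"tz": 0.0005,"rx": 0,"ry": 0,"rz": 0,"hand": -1},{"tx": 0,"ty": -0.018,"tz": 0.0005,"rx": 0,"ry": 0,"rz": 0,"hand": -1},{"tx": 0,"ty": -0.027,"tz": 0.0005,"rx": 0,"ry": 0,"rz": 0,"hand": -1},{"tx": 0,"ty": -0.036,"tz": 0.0005,"rx": 0,"ry": 0,"rz": 0,"hand": -1},{"tx": 0,"ty": -0.045,"tz": 0.0005,"rx": 0,"ry": 0,"rz": 0,"hand": -1},{"tx": 0,"ty": -0.054,"tz": 0.0005,"rx": 0,"ry": 0,"rz": 0,"hand": -1}])

```text
clock: 7.65
eef_pos: [0.5727, -0.1104, 0.228]
orientation: [-0.401, 0.359, -0.561, 0.629]
force: [3.8, -0.3, -1.9]
opening: 0.0087
```

Run:
```python
from h import *
hc();st=robot.read_state();print(H.T@st['force'],st['torque'],st['opening'],st['clock'])
```

```text
grasp in head mm [-3.000e-01 -1.000e-01  2.084e+02] rotvec err [ 0.0016 -0.0001 -0.0012]
[ 2.54216113 -0.76547525 -3.32559326] [-0.04302249 -0.24373481 -0.02576748] 0.00866489484163414 7.65
```

Call:
drive_tool(targets=[{"tx": 0,"ty": -0.01,"tz": 0.0005,"rx": 0,"ry": 0,"rz": 0,"hand": -1},{"tx": 0,"ty": -0.02,"tz": 0.0005,"rx": 0,"ry": 0,"rz": 0,"hand": -1},{"tx": 0,"ty": -0.03,"tz": 0.0005,"rx": 0,"ry": 0,"rz": 0,"hand": -1},{"tx": 0,"ty": -0.045,"tz": 0.0005,"rx": 0,"ry": 0,"rz": 0,"hand": -1},{"tx": 0,"ty": -0.06,"tz": 0.0005,"rx": 0,"ry": 0,"rz": 0,"hand": -1},{"tx": 0,"ty": -0.06,"tz": 0.0005,"rx": 0,"ry": 0,"rz": 0,"hand": -1},{"tx": 0,"ty": -0.06,"tz": 0.0005,"rx": 0,"ry": 0,"rz": 0,"hand": -1}])

```text
clock: 8.35
eef_pos: [0.5481, -0.1135, 0.2819]
orientation: [-0.401, 0.359, -0.561, 0.629]
force: [-0.2, -0.5, -1.9]
opening: 0.0085
```

Run:
```python
from h import *
hc();st=robot.read_state();print(H.T@st['force'],st['force'],st['torque'],st['opening'],st['clock'],st['joints'].round(2))
V=head(0,0)
# go vertical, a bit higher/left at safe place
go([.60,.02,.127+.12+.1],toolR(V))
```

```text
grasp in head mm [  0.   -0.4 267.7] rotvec err [ 0.0018 -0.0004 -0.0008]
[-1.0618613  -0.49785949 -1.62749098] [-0.21644151 -0.5257409  -1.92376973] [-0.11088356  0.48701164 -0.01040761] 0.008453525431066259 8.35 [ 0.78  0.2  -0.64  2.04 -0.01  0.52  0.29]
t [-0.1268 -0.014   0.0799] r [-0.434   0.1115 -0.0255] clock 8.35 f [-0.2 -0.5 -1.9] op 0.0085
```

Call:
drive_tool(targets=[{"tx": 0,"ty": -0.03,"tz": 0.014,"rx": 0,"ry": 0,"rz": 0,"hand": -1},{"tx": 0,"ty": -0.06,"tz": 0.03,"rx": 0,"ry": 0,"rz": 0,"hand": -1},{"tx": -0.04,"ty": -0.05,"tz": 0.05,"rx": -0.14,"ry": 0.04,"rz": -0.008,"hand": -1},{"tx": -0.08,"ty": -0.04,"tz": 0.065,"rx": -0.28,"ry": 0.08,"rz": -0.016,"hand": -1},{"tx": -0.12,"ty": -0.02,"tz": 0.08,"rx": -0.434,"ry": 0.1115,"rz": -0.0255,"hand": -1},{"tx": -0.127,"ty": -0.014,"tz": 0.08,"rx": -0.434,"ry": 0.1115,"rz": -0.0255,"hand": -1},{"tx": -0.127,"ty": -0.014,"tz": 0.08,"rx": -0.434,"ry": 0.1115,"rz": -0.0255,"hand": -1}])

```text
clock: 9.05
eef_pos: [0.6011, 0.0258, 0.3254]
orientation: [0.502, -0.5, 0.496, -0.502]
force: [-0.6, 0.5, -1.6]
opening: 0.0088
```

Run:
```python
from h import *
V=head(0,0)
go([.63,.1495,.33],toolR(V));s=snap('top')
c=cloud(s)
# rack from top: dowels and panels' tabs, board edges
import json
w=c[150:195,225:300]
W=c[130:215,225:305].reshape(-1,3);D=W[(W[:,2]>.058)&(W[:,2]<.068)&(abs(W[:,0]-.63)<.022)]*1000
for sg in(0,1):
    h=D[(D[:,1]>149)==sg];print('dowel pair',len(h),h.mean(0).round(1),np.percentile(h,[2,98],axis=0).round(1).tolist())
B=W[(W[:,2]>.007)&(W[:,2]<.018)];print('board',np.percentile(B*1000,[1,99],axis=0).round(1).tolist())
```

```text
t [-0.1234  0.0144  0.0299] r [ 0.0049  0.0073 -0.0039] clock 9.05 f [-0.6  0.5 -1.6] op 0.0088
dowel pair 20 [626.6 101.2  62.9] [[617.1, 97.3, 59.0], [639.2, 105.5, 66.7]]
dowel pair 26 [631.9 200.7  62.5] [[619.0, 196.6, 58.7], [645.0, 204.8, 66.7]]
board [[547.3, 72.1, 8.5], [690.4, 235.3, 17.3]]
```

Run:
```python
from h import *
s=snap('wrist');save(s,'w4');c=cloud(s)
D=c[(c[...,2]>.056)&(c[...,2]<.070)&(abs(c[...,0]-.63)<.028)&(c[...,1]>.08)&(c[...,1]<.22)]*1000
_,lab,cen=cv2.kmeans(D[:,:2].astype(np.float32),4,None,(3,50,.01),10,cv2.KMEANS_PP_CENTERS)
for i in range(4):
    h=D[lab.ravel()==i];print(len(h),h.mean(0).round(1),np.percentile(h,[3,97],axis=0).round(1).tolist())
for x0 in(.57,.69):
    P=c[(c[...,2]>.09)&(c[...,2]<.165)&(abs(c[...,0]-x0)<.02)&(c[...,1]>.06)&(c[...,1]<.24)]*1000
    T=P[P[:,2]>150];E=P[(P[:,2]>112)&(P[:,2]<119)]
    print('panel',x0,'tabtop',len(T),np.percentile(T,[3,50,97],axis=0).round(1).tolist(),'edge fit',np.polyfit(E[:,1],E[:,0],1),len(E))
hw=c[(c[...,2]>.17)&(c[...,2]<.5)&(c[...,0]>.5)&(c[...,0]<.7)&(c[...,1]>-.1)&(c[...,1]<.13)]*1000
print(len(hw))
```

```text
57 [621.  101.2  61.4] [[616.9, 96.8, 59.0], [625.1, 105.2, 63.4]]
16 [643.  196.7  59.2] [[640.0, 195.5, 57.0], [646.0, 197.7, 61.0]]
60 [640.  100.7  61.2] [[635.9, 96.7, 58.3], [644.0, 105.0, 63.2]]
14 [624.1 196.9  58.5] [[621.0, 196.2, 56.1], [627.3, 197.5, 60.7]]
panel 0.57 tabtop 556 [[568.4, 129.4, 150.8], [572.8, 150.2, 153.6], [577.1, 170.3, 155.2]] edge fit [1.96570178e-02 5.69719746e+02] 305
panel 0.69 tabtop 552 [[687.8, 132.3, 150.7], [691.7, 153.0, 153.5], [696.4, 172.4, 154.9]] edge fit [1.74295315e-02 6.89112255e+02] 373
64032
```

View pics/w4.png

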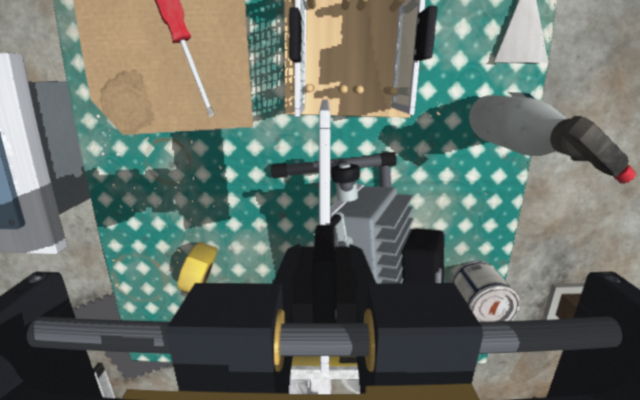

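The view shows the diffuser hanging upright from the tab (edge at column 325, its far end at row 100), with the free slot's dowels at (345,88) ahead. Now I'll measure the held panel in the same camera.

Run:
```python
from h import *
s=load('wrist');c=cloud(s);st=robot.read_state();C=R.from_quat(st['orientation']).as_matrix()
gp=st['eef_pos']-HP*C[:,1];print('grasp',gp.round(4),'toolaxes',C.round(3).tolist())
q=np.zeros(c.shape[:2],bool);q[95:225,305:345]=1
q&=(c[...,2]>.19)&(c[...,2]<.34)
P=c[q]*1000;print(len(P),np.percentile(P,[1,50,99],axis=0).round(1).tolist())
t=P[(P[:,2]>P[:,2].max()-12)]
print('top edge',len(t),np.percentile(t,[2,50,98],axis=0).round(1).tolist(),np.polyfit(t[:,1],t[:,0],1))
print('z vs y along top',np.polyfit(t[:,1],t[:,2],1))
for lo in range(200,330,15):
    m=(P[:,2]>=lo)&(P[:,2]<lo+15)
    if m.sum()>5: print(lo,m.sum(),P[m].mean(0).round(1),P[m][:,1].max().round(1))
```

```text
grasp [0.6003 0.0208 0.3457] toolaxes [[0.002, -0.001, 1.0], [-1.0, 0.0, 0.002], [-0.0, -1.0, -0.001]]
1322 [[597.9, 43.3, 242.9], [600.5, 75.4, 322.6], [602.8, 97.0, 324.1]]
top edge 1245 [[597.9, 43.8, 320.8], [600.5, 73.5, 322.7], [602.8, 96.5, 323.9]] [-3.87989443e-03  6.00698163e+02]
z vs y along top [-1.02970561e-02  3.23344356e+02]
215 7 [600.4  97.  224. ] 97.1
230 7 [600.5  97.  239.1] 97.1
245 7 [600.5  97.  252.1] 97.1
260 16 [600.5  96.8 268.6] 97.1
275 9 [600.5  96.8 283.2] 97.0
290 18 [600.5  96.8 296. ] 97.0
305 29 [600.2  96.1 313. ] 97.0
320 1229 [600.4  71.8 322.7] 96.9
```

Run:
```python
from h import *
go([.632,.1498,.24],toolR(head(-1.06,0)))
```

```text
t [-0.1289  0.1058  0.0321] r [ 0.0011  0.0204 -0.0005] clock 9.15 f [ 0.1 -1.3 -1.4] op 0.009
```

Call:
drive_tool(targets=[{"tx": -0.04,"ty": 0,"tz": 0.01,"rx": 0,"ry": 0.02,"rz": 0,"hand": -1},{"tx": -0.08,"ty": 0,"tz": 0.02,"rx": 0,"ry": 0.02,"rz": 0,"hand": -1},{"tx": -0.129,"ty": 0,"tz": 0.032,"rx": 0,"ry": 0.02,"rz": 0,"hand": -1},{"tx": -0.129,"ty": 0.02,"tz": 0.032,"rx": 0,"ry": 0.02,"rz": 0,"hand": -1},{"tx": -0.129,"ty": 0.05,"tz": 0.032,"rx": 0,"ry": 0.02,"rz": 0,"hand": -1},{"tx": -0.129,"ty": 0.08,"tz": 0.032,"rx": 0,"ry": 0.02,"rz": 0,"hand": -1},{"tx": -0.129,"ty": 0.105,"tz": 0.032,"rx": 0,"ry": 0.02,"rz": 0,"hand": -1},{"tx": -0.129,"ty": 0.105,"tz": 0.032,"rx": 0,"ry": 0.02,"rz": 0,"hand": -1}])

```text
clock: 9.95
eef_pos: [0.6304, 0.1458, 0.2205]
orientation: [-0.496, 0.506, -0.505, 0.493]
force: [-0.9, -0.0, -0.5]
opening: 0.0087
```

Run:
```python
from h import *
s=snap('wrist');save(s,'w5');c=cloud(s)
go([.632,.1498,.24],toolR(head(-1.06,0)))
D=c[(c[...,2]>.05)&(c[...,2]<.072)&(abs(c[...,0]-.63)<.028)&(c[...,1]>.08)&(c[...,1]<.22)]*1000
for a in(0,1):
    h=D[(D[:,0]>632)==a];print('dowel',len(h),np.percentile(h,[3,50,97],axis=0).round(1).tolist() if len(h) else'')
P=c[(c[...,2]>.2)&(c[...,2]<.235)&(abs(c[...,0]-.632)<.012)&(c[...,1]>.17)&(c[...,1]<.24)]*1000
print('panel',len(P),np.percentile(P,[2,50,98],axis=0).round(1).tolist(),np.polyfit(P[:,1],P[:,0],1))
```

```text
t [-0.0029  0.0016  0.0003] r [ 0.0012 -0.0032  0.0016] clock 10.0 f [ 1.   0.6 -0. ] op 0.0084
dowel 132 [[618.3, 99.4, 52.8], [622.3, 197.5, 61.2], [625.2, 206.4, 63.1]]
dowel 211 [[637.2, 98.8, 50.8], [642.1, 196.8, 60.9], [647.5, 205.9, 63.5]]
panel 1176 [[628.9, 171.3, 213.9], [631.4, 198.3, 216.9], [634.1, 219.7, 218.3]] [2.18352514e-02 6.27101430e+02]
```

View pics/w5.png

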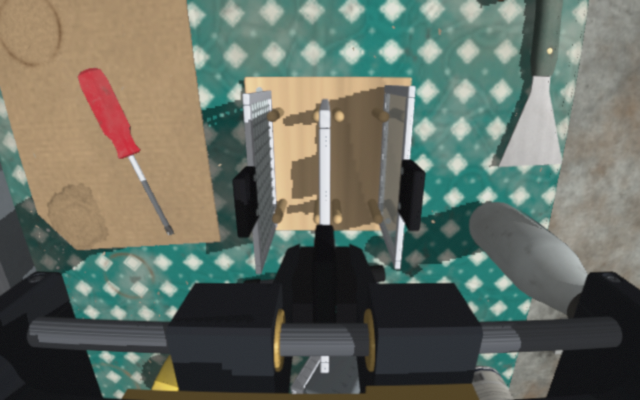

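Run:
```python
from h import *
s=load('wrist');c=cloud(s)
D=c[(c[...,2]>.058)&(c[...,2]<.070)&(abs(c[...,0]-.63)<.028)&(c[...,1]>.08)&(c[...,1]<.22)]*1000
for b in(0,1):
  for a in(0,1):
    h=D[((D[:,0]>632)==a)&((D[:,1]>150)==b)];print(b,a,len(h),np.percentile(h,[3,50,97],axis=0).round(1).tolist() if len(h) else'')
B=c[(c[...,2]>.008)&(c[...,2]<.017)&(abs(c[...,0]-.63)<.1)&(c[...,1]>.05)&(c[...,1]<.25)]*1000
print('board',np.percentile(B,[.5,50,99.5],axis=0).round(1).tolist())
```

```text
0 0 51 [[618.4, 98.4, 58.4], [621.4, 102.8, 61.8], [623.4, 106.3, 63.1]]
0 1 71 [[637.2, 97.6, 59.3], [641.1, 102.5, 61.4], [645.1, 105.5, 63.8]]
1 0 61 [[620.4, 197.6, 58.8], [623.3, 202.2, 61.3], [625.2, 206.3, 63.1]]
1 1 93 [[639.5, 197.2, 58.8], [643.8, 201.8, 61.4], [647.5, 205.9, 63.4]]
board [[554.4, 67.3, 8.9], [636.7, 166.5, 10.9], [710.4, 236.5, 15.6]]
```

Run:
```python
from h import *
go([.6329,.1508,.20],toolR(head(-1.25,0)))
```

```text
t [-0.004   0.0416  0.0012] r [0.0012 0.0001 0.0016] clock 10.0 f [ 1.   0.6 -0. ] op 0.0084
```

Call:
drive_tool(targets=[{"tx": -0.004,"ty": 0.01,"tz": 0.0012,"rx": 0,"ry": 0,"rz": 0,"hand": -1},{"tx": -0.004,"ty": 0.025,"tz": 0.0012,"rx": 0,"ry": 0,"rz": 0,"hand": -1},{"tx": -0.004,"ty": 0.038,"tz": 0.0012,"rx": 0,"ry": 0,"rz": 0,"hand": -1},{"tx": -0.004,"ty": 0.038,"tz": 0.0012,"rx": 0,"ry": 0,"rz": 0,"hand": -1},{"tx": -0.004,"ty": 0.038,"tz": 0.0012,"rx": 0,"ry": 0,"rz": 0,"hand": -1}])

```text
clock: 10.5
eef_pos: [0.6336, 0.1535, 0.1854]
orientation: [-0.495, 0.505, -0.505, 0.495]
force: [0.3, -0.7, -0.7]
opening: 0.0086
```

Run:
```python
from h import *
s=snap('wrist');c=cloud(s)
go([.6329,.1508,.1397],toolR(head(-1.25,0)))
D=c[(c[...,2]>.058)&(c[...,2]<.068)&(abs(c[...,0]-.63)<.028)&(c[...,1]>.08)&(c[...,1]<.22)]*1000
for b in(0,1):
  for a in(0,1):
    h=D[((D[:,0]>632)==a)&((D[:,1]>150)==b)];print(b,a,len(h),np.percentile(h,[3,50,97],axis=0).round(1).tolist() if len(h) else'')
P=c[(c[...,2]>.16)&(c[...,2]<.19)&(abs(c[...,0]-.632)<.012)&(c[...,1]>.17)&(c[...,1]<.24)]*1000
print('panel',len(P),np.percentile(P,[2,50,98],axis=0).round(1).tolist(),f:=np.polyfit(P[:,1],P[:,0],1),'x at 152,202',np.polyval(f,[152,202]))
st=robot.read_state();print(st['eef_pos'],st['force'])
```

```text
t [ 0.003   0.065  -0.0011] r [-0.0011  0.0024 -0.0006] clock 10.55 f [ 0.2  0.8 -1.9] op 0.0084
0 0 44 [[617.8, 100.3, 58.5], [620.6, 103.8, 61.2], [623.0, 106.5, 63.2]]
0 1 28 [[642.8, 100.0, 58.5], [643.9, 102.7, 60.6], [645.8, 105.5, 62.5]]
1 0 120 [[620.5, 197.7, 58.3], [624.7, 202.1, 61.5], [628.6, 206.2, 63.5]]
1 1 116 [[639.8, 197.4, 58.4], [643.7, 202.2, 61.4], [647.8, 205.8, 63.4]]
panel 1363 [[631.8, 173.7, 178.1], [634.4, 202.3, 182.0], [637.3, 227.4, 188.7]] [1.90691690e-02 6.30611272e+02] x at 152,202 [633.50978552 634.46324397]
[0.63398441 0.15371563 0.18598543] [ 0.24514387  0.82631565 -1.88505108]
```

Call:
drive_tool(targets=[{"tx": 0.003,"ty": 0.005,"tz": -0.0006,"rx": 0,"ry": 0.002,"rz": 0,"hand": -1},{"tx": 0.003,"ty": 0.015,"tz": -0.0006,"rx": 0,"ry": 0.002,"rz": 0,"hand": -1},{"tx": 0.003,"ty": 0.025,"tz": -0.0006,"rx": 0,"ry": 0.002,"rz": 0,"hand": -1},{"tx": 0.003,"ty": 0.035,"tz": -0.0006,"rx": 0,"ry": 0.002,"rz": 0,"hand": -1},{"tx": 0.003,"ty": 0.045,"tz": -0.0006,"rx": 0,"ry": 0.002,"rz": 0,"hand": -1},{"tx": 0.003,"ty": 0.055,"tz": -0.0006,"rx": 0,"ry": 0.002,"rz": 0,"hand": -1},{"tx": 0.003,"ty": 0.058,"tz": -0.0006,"rx": 0,"ry": 0.002,"rz": 0,"hand": -1},{"tx": 0.003,"ty": 0.058,"tz": -0.0006,"rx": 0,"ry": 0.002,"rz": 0,"hand": -1}])

```text
clock: 11.35
eef_pos: [0.6328, 0.1505, 0.127]
orientation: [-0.495, 0.505, -0.505, 0.495]
force: [-0.4, -0.4, -0.7]
opening: 0.0087
```

Run:
```python
from h import *
go([.6329,.1508,.1397],toolR(head(-1.25,0)))
st=robot.read_state();print(st['force'],st['torque'])
```

```text
t [-0.0003  0.006   0.0001] r [ 0.0003  0.0004 -0.0001] clock 11.35 f [-0.4 -0.4 -0.7] op 0.0087
[-0.37720959 -0.35740482 -0.68282457] [-0.06257221 -0.08042643 -0.04993059]
```

No contact so far, and it is between the dowels. I'll lower the last 6 mm in 1–2 mm steps.

Call:
drive_tool(targets=[{"tx": 0,"ty": 0.0015,"tz": 0,"rx": 0,"ry": 0,"rz": 0,"hand": -1},{"tx": 0,"ty": 0.003,"tz": 0,"rx": 0,"ry": 0,"rz": 0,"hand": -1},{"tx": 0,"ty": 0.0045,"tz": 0,"rx": 0,"ry": 0,"rz": 0,"hand": -1},{"tx": 0,"ty": 0.006,"tz": 0,"rx": 0,"ry": 0,"rz": 0,"hand": -1},{"tx": 0,"ty": 0.006,"tz": 0,"rx": 0,"ry": 0,"rz": 0,"hand": -1},{"tx": 0,"ty": 0.006,"tz": 0,"rx": 0,"ry": 0,"rz": 0,"hand": -1}])

```text
clock: 11.95
eef_pos: [0.6332, 0.1506, 0.1218]
orientation: [0.494, -0.505, 0.505, -0.495]
force: [-0.1, -0.1, -1.7]
opening: 0.0087
```

Call:
drive_tool(targets=[{"tx": 0,"ty": 0.001,"tz": 0,"rx": 0,"ry": 0,"rz": 0,"hand": -1},{"tx": 0,"ty": 0.001,"tz": 0,"rx": 0,"ry": 0,"rz": 0,"hand": -1},{"tx": 0,"ty": 0.002,"tz": 0,"rx": 0,"ry": 0,"rz": 0,"hand": -1},{"tx": 0,"ty": 0.002,"tz": 0,"rx": 0,"ry": 0,"rz": 0,"hand": -1}])

```text
clock: 12.35
eef_pos: [0.6331, 0.1506, 0.1197]
orientation: [0.494, -0.505, 0.505, -0.495]
force: [-0.9, 0.7, -1.7]
opening: 0.0087
```

Call:
drive_tool(targets=[{"tx": 0,"ty": 0.001,"tz": 0,"rx": 0,"ry": 0,"rz": 0,"hand": -1},{"tx": 0,"ty": 0.001,"tz": 0,"rx": 0,"ry": 0,"rz": 0,"hand": -1},{"tx": 0,"ty": 0.002,"tz": 0,"rx": 0,"ry": 0,"rz": 0,"hand": -1},{"tx": 0,"ty": 0.002,"tz": 0,"rx": 0,"ry": 0,"rz": 0,"hand": -1}])

```text
clock: 12.75
eef_pos: [0.6339, 0.151, 0.1193]
orientation: [0.494, -0.505, 0.506, -0.495]
force: [-1.9, -1.0, 9.4]
opening: 0.0089
```

Contact with the board (about 9 N). I'll ease off slightly, open partly, and rise straight up.

Call:
drive_tool(targets=[{"tx": 0,"ty": -0.001,"tz": 0,"rx": 0,"ry": 0,"rz": 0,"hand": -1},{"tx": 0,"ty": -0.001,"tz": 0,"rx": 0,"ry": 0,"rz": 0,"hand": -0.5},{"tx": 0,"ty": -0.001,"tz": 0,"rx": 0,"ry": 0,"rz": 0,"hand": -0.5},{"tx": 0,"ty": -0.001,"tz": 0,"rx": 0,"ry": 0,"rz": 0,"hand": -0.5},{"tx": 0,"ty": -0.001,"tz": 0,"rx": 0,"ry": 0,"rz": 0,"hand": -0.5},{"tx": 0,"ty": -0.02,"tz": 0,"rx": 0,"ry": 0,"rz": 0,"hand": -0.5},{"tx": 0,"ty": -0.05,"tz": 0,"rx": 0,"ry": 0,"rz": 0,"hand": -0.5},{"tx": 0,"ty": -0.09,"tz": 0,"rx": 0,"ry": 0,"rz": 0,"hand": -0.5}])

```text
clock: 13.55
eef_pos: [0.6319, 0.1501, 0.207]
orientation: [-0.496, 0.506, -0.505, 0.494]
force: [0.6, 0.6, 0.8]
opening: 0.0222
```

Call:
drive_tool(targets=[{"tx": 0.04,"ty": -0.05,"tz": 0,"rx": 0,"ry": 0,"rz": 0,"hand": -0.5},{"tx": 0.09,"ty": -0.08,"tz": -0.02,"rx": 0,"ry": 0,"rz": 0,"hand": -0.5},{"tx": 0.13,"ty": -0.1,"tz": -0.03,"rx": 0,"ry": 0,"rz": 0,"hand": -0.5},{"tx": 0.13,"ty": -0.1,"tz": -0.03,"rx": 0,"ry": 0,"rz": 0,"hand": -0.5},{"tx": 0.13,"ty": -0.1,"tz": -0.03,"rx": 0,"ry": 0,"rz": 0,"hand": -0.5}])

```text
clock: 14.05
eef_pos: [0.6008, 0.0173, 0.3093]
orientation: [0.493, -0.505, 0.508, -0.494]
force: [-0.5, 0.7, 0.5]
opening: 0.022
```

Run:
```python
from h import *
st=robot.read_state();print(st['eef_pos'],st['force'],st['clock'])
s=snap('wrist');save(s,'w6');c=cloud(s)
for n,x0 in(('grille',.573),('diff',.6335),('clear',.692)):
    P=c[(c[...,2]>.09)&(c[...,2]<.165)&(abs(c[...,0]-x0)<.02)&(c[...,1]>.06)&(c[...,1]<.24)]*1000
    T=P[P[:,2]>150];E=P[(P[:,2]>112)&(P[:,2]<119)];f=np.polyfit(E[:,1],E[:,0],1)
    print(n,'tabtop',len(T),np.percentile(T,[3,50,97],axis=0).round(1).tolist(),'edge z',np.median(E[:,2]).round(1),'yend',np.percentile(E[:,1],[0.5,99.5]).round(1),'x@152',np.polyval(f,152).round(1),f[0].round(4))
D=c[(c[...,2]>.057)&(c[...,2]<.068)&(abs(c[...,0]-.63)<.028)&(c[...,1]>.08)&(c[...,1]<.22)]*1000
for b in(0,1):
  for a in(0,1):
    h=D[((D[:,0]>633)==a)&((D[:,1]>150)==b)];print(b,a,len(h),np.percentile(h,[3,97],axis=0).round(1).tolist() if len(h) else'')
```

```text
[0.60079044 0.01732907 0.30932786] [-0.50640475  0.7278396   0.50016319] 14.05
grille tabtop 589 [[568.2, 128.9, 151.0], [572.7, 147.8, 153.6], [576.9, 166.7, 155.2]] edge z 115.7 yend [ 75.1 149.4] x@152 573.0 0.0251
diff tabtop 577 [[628.5, 128.9, 151.0], [632.6, 147.9, 153.5], [637.5, 165.3, 155.0]] edge z 115.7 yend [ 75.4 157.3] x@152 632.1 0.0112
clear tabtop 529 [[687.6, 131.7, 150.6], [691.6, 148.2, 153.5], [696.4, 164.8, 155.0]] edge z 115.7 yend [ 78.  165.9] x@152 690.6 -0.0055
0 0 105 [[617.1, 93.6, 58.3], [631.4, 141.1, 67.8]]
0 1 42 [[639.4, 96.3, 58.9], [644.2, 105.0, 63.2]]
1 0 34 [[631.6, 151.4, 57.9], [632.5, 184.6, 66.7]]
1 1 0
```

View pics/w6.png

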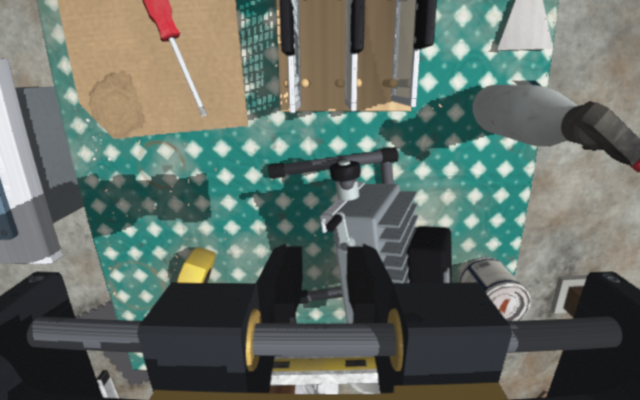

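The view shows the diffuser upright in the middle slot (column 355), its edge and tab at the same heights as its neighbours. It sits about 1 mm off centre along the slot. The clip is still swung out and the robot is clear.

```bash
python3 -c "
from station import robot
print(robot.hand_in())"
```

```text
the job is handed in; nothing more can be done
None
```

The diffuser is out of the lamp and standing upright, tab up, in the middle slot of the rack. I handed the job in at about 14 s, with the gripper clear of everything.

- **Clip:** I gripped the thumb pin and swung the clip outwards to about 1.46 rad. That is well past the 1.1 rad where it stops blocking the panel, but short of the 1.57 rad position. The last picture shows it still swung out. The force on the tool reached about 19 N near the end of the swing and dropped to nothing when I let go.
- **Drawing it out:** the panel came up along its channels by the tab. My readings along the way showed no more than about 5 N.
- **Placing:** I held the diffuser until its lower edge touched the board (about 9 N), then opened the fingers part-way and rose straight up.
- **Last check:** its upper edge (115.7 mm) and tab top (about 155 mm) are at the same heights as the other two panels. It is about 1 mm off centre along the slot and within about 1 mm across it.
- **Less certain:** the camera estimates of the slot position differed by 1–2 mm. In the last picture the diffuser's far end was out of view, so I judged the centring from its near end and tab. The other panels measured as before, and I did not touch the tools.

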